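# Clear the guard's gate, draw its drooping bolt and hold the gate ajar

### The job

Clear the way of the small guard's gate: put the relay block into the square parts bin near the front of the worktop and lay the small screwdriver flat in the long shallow tray there. Then lift the gate's drooping bolt by its ball knob so that its end clears the bent-up lip of the keeper, draw it back, and pull the gate about 30 degrees open. Finish while still holding the gate at that angle with the gripper (its spring shuts it if let go); leave the pen, the loupe and the solder spool where they are.

Things in the scene. Friction and masses are not known exactly. Their poses are not given: they have to be found in the camera images.
- guard: Fixed low guard round a toggle clamp jig, aluminium and clear panels, 160 (x) by 280 (y) by 124 mm high, open on top. Origin: centre of its underside. Its -x side carries the gate and faces the robot, +y is the hinge side, -y the post with the keeper: a steel bracket with a bent-up lip on its gate side and a cheek on its robot side, which keeps the gate shut while the bolt's end is behind it.
- gate_hinge (a point): A point on the gate's upright hinge axis, 60 mm above the worktop. The gate leaf reaches 225 mm from it, is 12 mm thick, from 12 to 120 mm above the worktop.
- gate (a joint): Angle of the gate, rad: 0 shut, growing as its free end swings towards the robot (clockwise seen from above), at most 1.2. A spring always shuts it; holding it open at 30 degrees (0.52) at the knob takes about 4 N.
- knob (a point): Centre of the black ball knob of the bolt, 24 mm across, on an 8 mm upright steel stem, about 148 mm above the worktop and 22 mm in front of the gate's plane; take it from above. Fixed to the bolt, moves with it and with the gate.
- bolt_slide (a joint): How far the bolt is drawn back, m: about 0 when shot, grows towards the gate's hinges (guard's +y with the gate shut), -0.012 to 0.045. Friction 1 N. While the bolt droops, the nib under its end catches the keeper's lip at about 0.006; the end is out of the keeper beyond 0.030 and may then sink again.
- bolt (a joint): Lift angle of the bolt rod, rad: 0 drooping by its own weight (160 g), at most 0.25. It pivots on a block at its tail, 85 mm from the knob towards the hinges and 50 mm below it. The nib clears the lip from about 0.10; raising the knob by 15 mm gives about 0.17 and also carries the knob 9 mm towards the hinges (the slide may take this up).
- relay_mid (a point): Middle of the loose black relay block, 35 (x) by 28 (y) by 26 mm tall, about 40 g, 12 mm above the worktop as it lies.
- driver_mid (a point): Middle of the length of the loose small screwdriver with amber handle, 105 mm long, lying along its x axis, 5.5 mm above the worktop. The handle, 10 mm wide and 11 mm high, reaches from 12 mm on its -x side to the end at +x; the rest is a thin blade. About 30 g.
- parts_bin: Fixed square open bin with small dark parts in it, 100 (x) by 96 (y) by 44 mm tall, walls 2 mm, floor 2 mm, front (-x) wall 26 mm high. Origin at the centre of its underside.
- tool_tray: Fixed long shallow empty tray, 175 (x) by 80 (y) by 30 mm tall, walls 4 mm, floor about 4 mm. Origin at the centre of its underside.
- pen: Bystander: black pen, 135 mm long along its x axis, 12 mm thick. Leave it alone. Origin under its middle.
- loupe: Bystander: black stand loupe, 41 mm across, 34 mm tall. Leave it alone. Origin under its middle.
- spool: Bystander: grey solder spool, 62 by 77 by 38 mm. Leave it alone. Origin under its middle.

How it is judged (in metres and radians):
On the way, in this order (a step that is already met when the one before it is completed fails the run):
1. relay block in the square bin and screwdriver lying in the long tray, both let go (x of relay_mid in the frame of parts_bin between -0.046 and 0.046 m and y of relay_mid in the frame of parts_bin between -0.044 and 0.044 m and z of relay_mid in the frame of parts_bin below 0.03 m and x of driver_mid in the frame of tool_tray between -0.08 and 0.08 m and y of driver_mid in the frame of tool_tray between -0.036 and 0.036 m and z of driver_mid in the frame of tool_tray below 0.02 m and angle between driver_mid's own x axis and vertical between 1.42 and 1.72 rad and contact force between the fingers and relay below 0.1 N and contact force between the fingers and driver below 0.1 N), for 0.2 s.
2. bolt lifted over the lip and drawn back out of the keeper (value of joint bolt_slide above 0.03 m), for 0.1 s.
At the end, for the whole second after the job is handed in: The gate stands still 20 to 40 degrees open, held by the gripper's fingers on it or its bolt (over 1 N), propped by nothing loose; the relay block lies in the square bin (below 30 mm) and the screwdriver flat (within 8 degrees) on the long tray's floor, both let go (all of step 1 and value of joint gate between 0.35 and 0.7 rad and velocity of joint gate between -0.05 and 0.05 rad/s and contact force between the fingers and gate above 1 N and contact force between gate and relay below 0.1 N and contact force between gate and driver below 0.1 N and contact force between gate and pen below 0.1 N and contact force between gate and loupe below 0.1 N); the arm keeps its last pose, push and grip.
It fails at once if the pen, the loupe or the spool is moved by more than 30 mm (distance of any of pen, loupe, spool from where it was at the start of the episode above 0.03 m).
It also fails if it takes over 72 s, if anything falls off the work surface, if the arm or the gripper's body presses on something with over 40 N, if the wrist force passes 120 N, or if a joint passes its speed limit or range.

### The arm

A 7-joint arm with a two-finger parallel gripper is mounted at the origin on a cart in front of the work surface, level with it; the furniture and walls round the work are solid. World frame = base frame: x ahead of the robot, y to its left, z up, the work surface at z = 0. Lengths are in m, angles in degrees, forces in N, time in s.
With the tool pointing down it reaches from about 0.425 to 0.875 m from the base axis. Payload 4.7 kg.
Tool frame: the origin (TCP) lies between the finger pads; the fingertips stand 25 mm ahead of it and the grasp point (between the pads) lies 6 mm ahead of it (env.tip_reach is the distance from the TCP to the fingertips, in m); z points along the fingers, y is the direction in which the jaws open and shut (so a half turn about z gives the same grasp; the last joint's range is limited). The gripper opens to 87 mm and grips with 3 to 60 N. Pads are 19 mm wide; open, the fingers measure 117 mm over their backs; the gripper's body (75 mm by 190 mm) begins 51 mm behind the grasp point.
Start: joints at [76.782, 18.392, -4.016, 83.108, 1.295, 78.541, -3.26], TCP at [0.158, -0.631, 0.248] pointing down, gripper open.
Joint ranges: [-163.93, 163.93], [-17.29, 119.83], [-79.2, 71.16], [3.27, 140.29], [-89.18, 269.18], [5.43, 117.66], [-154.24, 154.24]. Speed limits (degrees/s): [147.25, 147.25, 180, 180, 180, 180, 180].

### API

Orientations are given as [roll, pitch, yaw] about the fixed x, y, z axes, in that order (R = Rz(yaw) Ry(pitch) Rx(roll)).
In Python, from cell import env, viewer, job gives the robot as it stands.
- The arm moves only by the tool move_arm, never from a script. Its argument "steps" is a list of rows, each a list of 7 numbers: the finger opening in cm, from 0 to 8.7, then the shift along the tool's x, y, z in cm, then the turn, a rotation vector about the tool's x, y, z in rad. In form: [[fingers, tx, ty, tz, wx, wy, wz], ...]. A call has 1 to 5 rows; each row shifts and turns the commanded pose from where the row before left it, along the tool's axes as they then stand; what a row does not reach is not made up. A row lasts 1/12 s, in which the tool goes at most 41.7 mm and 7.16 degrees, less where a joint would pass 70% of its speed; a pose out of reach is approached as far as the arm can. A call is refused whole if a number of a shift passes 4.17 or a number of a turn 0.125, either way. A call with a gripper value outside its range is refused whole. The fingers move at their own pace and stop on an object; "force" is the grip in N (left out, the last holds). Time passes only in rows, so rows that do not move let the fingers close. It gives the time, the measured TCP pose, the force and the opening at its end, in the units of the state.
- env.get_obs(): the state, without advancing time (a new reading comes with each control period).
- viewer.read_camera(name): name is "scene" or "top" or "wrist"; returns a dict with "img" (384x512x3 uint8, red, green, blue), "vfov" (degrees; the focal length in pixels is half the picture's height over the tangent of half this angle, whatever the lens; pixels are square), "cx", "cy" (the principal point, pixels), "extrinsics" (4x4, takes a point from world to camera coordinates); the wrist camera has in their place "mount" (4x4, takes a point from camera to tool coordinates, whose origin is the TCP and whose axes are the flange's). Camera axes: x right, y down, z forward; pixel columns grow to the right and rows downward; lengths in m; the calibration is good to about 2 mm. A picture is of the moment at which its call begins: read the wrist's pose just before it. There is no depth.
- job.sign_off(): hands the job in, once; it reports no verdict.
The state is a dict: "time_s": time; "qpos": joint angles; "joint_velocities": joint speeds; "effort": joint torques, N m; "tool_pos": TCP position; "tool_rot": TCP orientation; "force": force on the tool from outside, world axes, zero at the start; "wrist_torque": the same for the moment, N m; "grip_width": finger opening in m.
Only numpy, scipy, OpenCV 4.12 (cv2) and the standard library are available. Lean on these libraries where they do the work, as an engineer would, in place of code of your own. Each camera call takes 0.05 s, during which the arm holds its last target.

## Working session

There is one attempt and no reset: what is moved stays moved. The work goes in short steps, Python scripts to look and compute and a tool call to move; the robot and the scene stay as the last step left them, time stands still between calls to the robot, and variables do not carry over. Pictures are saved under pics/ and viewed, and the job is handed in when it is done.

Besides the shell and the picture viewer there is one more tool, called after "Request:" by a JSON object that holds its "op" and its "data". move_arm: Moves the arm, as the interface text tells. Its arguments: {"type":"object","properties":{"steps":{"type":"array"},"force":{"type":"number"}},"required":["steps"]}

```bash
ls; mkdir -p pics; python3 - <<'E'
from cell import env, viewer, job
import cv2
o=env.get_obs(); print(o)
for n in ["scene","top","wrist"]:
    c=viewer.read_camera(n); cv2.imwrite(f"pics/a_{n}.png",c["img"][:,:,::-1])
    print(n,{k:v for k,v in c.items() if k!="img"})
E
```

```text
pics
{'time_s': 0.0, 'qpos': array([76.78153963, 18.43944492, -4.01545659, 83.1746054 ,  1.29625623,
       78.54068463, -3.26108259]), 'joint_velocities': array([-0.02938111,  0.09572422,  0.00524662,  0.03790493, -0.08546377,
       -0.02470424, -0.00247907]), 'effort': array([ 8.12949452e-06, -4.91282558e+01, -4.03899942e-01, -3.12527525e+01,
       -6.38879905e-02,  4.36024368e-02,  1.91477634e-04]), 'tool_pos': array([ 0.157362  , -0.63014518,  0.2464597 ]), 'tool_rot': array([-1.79890578e+02,  6.99096857e-03,  1.40273072e+01]), 'force': array([ 0.14130695,  0.38321196, -0.02846565]), 'wrist_torque': array([ 0.00182595, -0.04546169,  0.00252531]), 'grip_width': 0.08704576733537983}
scene {'vfov': 55.44454776932296, 'cx': 259.7471872348136, 'cy': 192.9629910401896, 'extrinsics': array([[-0.78456969, -0.61964968,  0.02201507,  0.51500195],
       [-0.38812642,  0.46311773, -0.79679348,  0.23715135],
       [ 0.48353726, -0.63368465, -0.60385055,  1.05488657],
       [ 0.        ,  0.        ,  0.        ,  1.        ]])}
top {'vfov': 48.13304358006668, 'cx': 252.78686396758835, 'cy': 191.60502790342207, 'extrinsics': array([[-0.01482352, -0.99986151, -0.0075646 ,  0.14322456],
       [-0.99463843,  0.01551962, -0.10224254,  0.53007484],
       [ 0.10234578,  0.00600845, -0.99473074,  1.19439419],
       [ 0.        ,  0.        ,  0.        ,  1.        ]])}
wrist {'vfov': 62.58307225741883, 'cx': 251.88559603305086, 'cy': 192.16145045413708, 'mount': array([[-6.02439923e-04, -9.58554733e-01, -2.84907812e-01,
         7.68779225e-02],
       [ 9.99999814e-01, -5.49517386e-04, -2.65690574e-04,
         2.11153044e-04],
       [ 9.81171606e-05, -2.84907919e-01,  9.58554885e-01,
        -1.36154528e-01],
       [ 0.00000000e+00,  0.00000000e+00,  0.00000000e+00,
         1.00000000e+00]])}
```

```bash
python3 - <<'E'
import cv2
for n in ["scene","top"]:
    i=cv2.imread(f"pics/a_{n}.png"); cv2.imwrite(f"pics/a_{n}2.png",cv2.resize(i,(800,600),interpolation=cv2.INTER_CUBIC))
E
```

```text
(no output)
```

View pics/a_scene2.png

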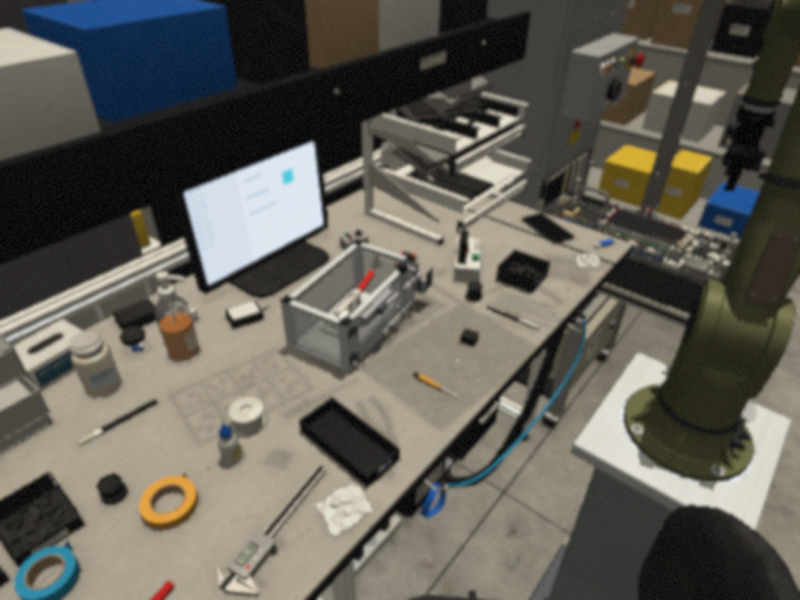

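View pics/a_top2.png

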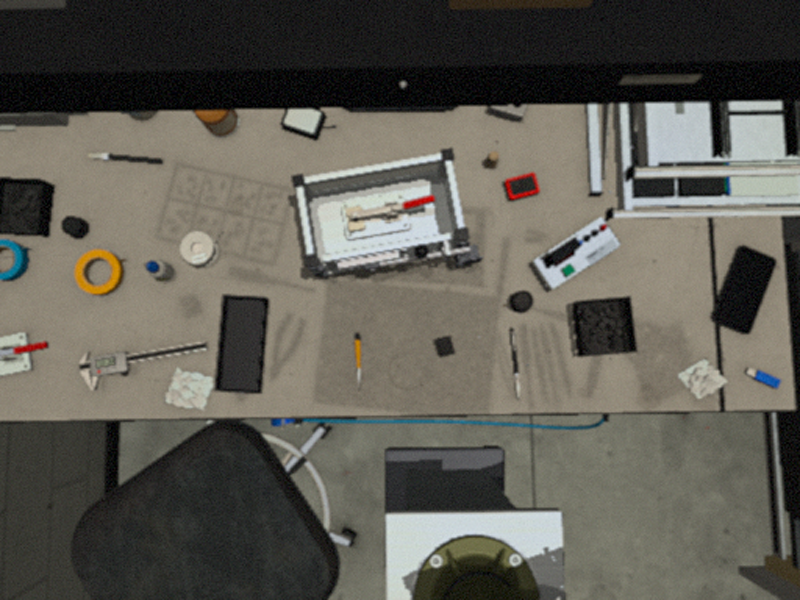

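View pics/a_wrist.png

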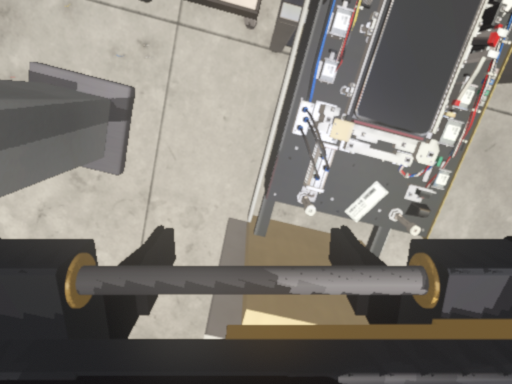

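```bash
cat > h.py <<'E'
from cell import env, viewer, job
import cv2, numpy as np
from scipy.spatial.transform import Rotation as R
def f_of(c): return c["img"].shape[0]/2/np.tan(np.radians(c["vfov"])/2)
def T_tool(o):
    T=np.eye(4); T[:3,:3]=R.from_euler("xyz",o["tool_rot"],degrees=True).as_matrix(); T[:3,3]=o["tool_pos"]; return T
def camT(c,o=None):  # cam->world
    return np.linalg.inv(c["extrinsics"]) if "extrinsics" in c else T_tool(o)@c["mount"]
def ray(c,u,v,o=None):
    T=camT(c,o); f=f_of(c); d=T[:3,:3]@np.array([(u-c["cx"])/f,(v-c["cy"])/f,1]); return T[:3,3],d
def pw(c,u,v,z,o=None):
    p,d=ray(c,u,v,o); return p+d*(z-p[2])/d[2]
def proj(c,P,o=None):
    T=np.linalg.inv(camT(c,o)); q=T[:3,:3]@np.array(P)+T[:3,3]; return f_of(c)*q[:2]/q[2]+[c["cx"],c["cy"]]
def snap(n,name,scale=None,crop=None):
    o=env.get_obs(); c=viewer.read_camera(n); i=c["img"][:,:,::-1]
    if crop: i=i[crop[1]:crop[3],crop[0]:crop[2]]
    if scale: i=cv2.resize(i,None,fx=scale,fy=scale,interpolation=cv2.INTER_CUBIC)
    cv2.imwrite(f"pics/{name}.png",i); return c,o
def rel(o,target):  # vector from TCP to world target, in tool axes, cm
    T=T_tool(o); return 100*T[:3,:3].T@(np.array(target)-T[:3,3])
E
python3 - <<'E'
from h import *
c=viewer.read_camera("top")
s=1.5625
for n,u,v,z in [("relay",444,346,.025),("drv handle end",358,335,.006),("drv tip",359,388,.004),("bin",602,327,.044),("tray",243,344,.03),("knob",421,252,.15),("pen",514,362,.006),("loupe",521,300,.034),("spool",200,248,.038),("gA",310,275,.12),("gB",460,258,.12),("gC",302,182,.12),("gD",448,155,.12)]:
    print(n,pw(c,u/s,v/s,z).round(3))
cv2.imwrite("pics/b.png",cv2.resize(c["img"][90:270,170:420,::-1],(800,576),interpolation=cv2.INTER_CUBIC))
E
```

```text
relay [0.446 0.048 0.025]
drv handle end [0.47  0.204 0.006]
drv tip [0.373 0.204 0.004]
bin [ 0.475 -0.233  0.044]
tray [0.455 0.411 0.03 ]
knob [0.597 0.09  0.15 ]
pen [ 0.416 -0.081  0.006]
loupe [ 0.527 -0.093  0.034]
spool [0.631 0.489 0.038]
gA [0.566 0.278 0.12 ]
gB [0.591 0.024 0.12 ]
gC [0.727 0.291 0.12 ]
gD [0.771 0.04  0.12 ]
```

View pics/b.png

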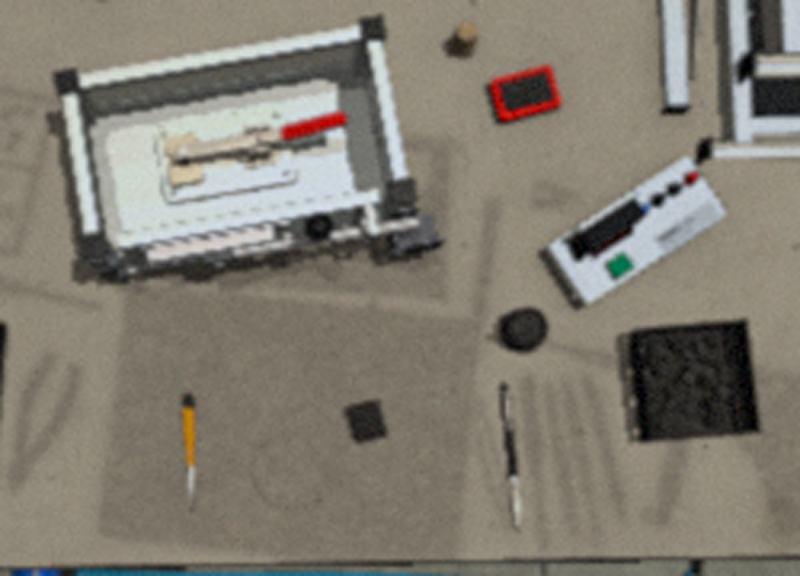

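```bash
cat >> h.py <<'E'
def plan(o,target,yaw=None,step=3.6):
    """tool down target: world pos (m), yaw deg -> prints equal rows in tool axes (yaw turn done jointly)"""
    d=rel(o,target); w=0
    if yaw is not None:
        cur=R.from_euler("xyz",o["tool_rot"],degrees=True); tgt=R.from_euler("xyz",[180,0,yaw],degrees=True)
        rv=(cur.inv()*tgt).as_rotvec()
    else: rv=np.zeros(3)
    n=int(max(np.ceil(np.linalg.norm(d)/step),np.ceil(np.linalg.norm(rv)/.12),1))
    print("rows",n,"total",d.round(2),rv.round(3),"per row",(d/n).round(2),(rv/n).round(3))
E
python3 - <<'E'
from h import *
o=env.get_obs(); plan(o,[.42,-.36,.25]); 
E
```

```text
rows 11 total [ 32.03 -19.86  -0.29] [0. 0. 0.] per row [ 2.91 -1.81 -0.03] [0. 0. 0.]
```

Request:
{"op": "move_arm", "data": {"steps": [[8.7,2.9,-1.8,0,0,0,0],[8.7,2.9,-1.8,0,0,0,0],[8.7,2.9,-1.8,0,0,0,0],[8.7,2.9,-1.8,0,0,0,0],[8.7,2.9,-1.8,0,0,0,0]]}}

```text
time_s: 0.62
tool_pos: [0.2772, -0.5068, 0.2474]
tool_rot: [-180.0, 0.0, 14.0]
force: [-0.3, -0.1, 0.0]
grip_width: 0.0871
```

Request:
{"op": "move_arm", "data": {"steps": [[8.7,2.9,-1.8,0,0,0,0],[8.7,2.9,-1.8,0,0,0,0],[8.7,2.9,-1.8,0,0,0,0],[8.7,2.9,-1.8,0,0,0,0],[8.7,2.9,-1.8,0,0,0,0]]}}

```text
time_s: 1.03
tool_pos: [0.3961, -0.3843, 0.2476]
tool_rot: [180.0, 0.0, 14.0]
force: [0.7, 0.2, -0.7]
grip_width: 0.0867
```

```bash
python3 - <<'E'
from h import *
o=env.get_obs(); print(o["tool_pos"],o["tool_rot"],o["qpos"]); plan(o,[.44,.045,.25],11); plan(o,[.44,-.18,.25],11)
E
```

```text
[ 0.39608972 -0.38429442  0.24755406] [1.79986194e+02 7.51199344e-03 1.40210491e+01] [ 56.87642698   7.25936804 -16.87255757  96.80501799   2.17847992
  76.24775832 -36.36529598]
rows 12 total [ 14.66 -40.59  -0.26] [0.    0.    0.053] per row [ 1.22 -3.38 -0.02] [0.    0.    0.004]
rows 6 total [  9.21 -18.76  -0.25] [0.    0.    0.053] per row [ 1.53 -3.13 -0.04] [0.    0.    0.009]
```

Request:
{"op": "move_arm", "data": {"steps": [[8.7,1.6,-3.4,0,0,0,0.01],[8.7,1.6,-3.4,0,0,0,0.01],[8.7,1.5,-3.4,0,0,0,0.01],[8.7,1.5,-3.4,0,0,0,0.01],[8.7,1.5,-3.4,0,0,0,0.01]]}}

```text
time_s: 1.45
tool_pos: [0.4323, -0.201, 0.2474]
tool_rot: [180.0, 0.0, 11.1]
force: [0.7, 0.0, 0.5]
grip_width: 0.0869
```

```bash
python3 - <<'E'
from h import *
c,o=snap("wrist","c1"); print(o["tool_pos"],o["tool_rot"]); plan(o,[.44,.045,.22],11)
E
```

```text
[ 0.43227593 -0.20097782  0.24744545] [1.79981096e+02 1.62611259e-02 1.11257438e+01]
rows 7 total [  5.51 -23.99   2.74] [0.    0.    0.002] per row [ 0.79 -3.43  0.39] [0. 0. 0.]
```

View pics/c1.png

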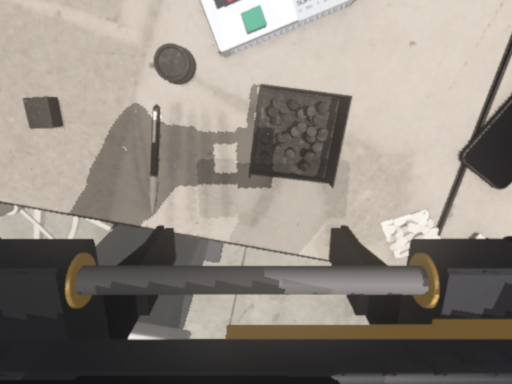

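```bash
python3 - <<'E'
from h import *
o=env.get_obs(); c=viewer.read_camera("wrist")
for u,v,z in [(259,85,.044),(350,96,.044),(334,186,.026),(250,180,.026),(303,135,.02)]: print(pw(c,u,v,z,o).round(4))
E
```

```text
[ 0.5245 -0.1805  0.044 ]
[ 0.5329 -0.2745  0.044 ]
[ 0.4331 -0.2903  0.026 ]
[ 0.4202 -0.1923  0.026 ]
[ 0.4828 -0.2411  0.02  ]
```

Request:
{"op": "move_arm", "data": {"steps": [[8.7,0.8,-3.4,0.4,0,0,0],[8.7,0.8,-3.4,0.4,0,0,0],[8.7,0.8,-3.4,0.4,0,0,0],[8.7,0.8,-3.4,0.4,0,0,0],[8.7,0.8,-3.4,0.4,0,0,0]]}}

```text
time_s: 1.97
tool_pos: [0.4385, -0.0271, 0.2274]
tool_rot: [180.0, -0.0, 11.1]
force: [1.0, 0.4, -0.0]
grip_width: 0.0869
```

Request:
{"op": "move_arm", "data": {"steps": [[8.7,0.8,-3.4,0.4,0,0,0],[8.7,0.8,-3.4,0.4,0,0,0],[8.7,0,0,0,0,0,0]]}}

```text
time_s: 2.22
tool_pos: [0.4407, 0.0487, 0.2194]
tool_rot: [-179.9, -0.0, 11.7]
force: [0.8, -0.1, 0.3]
grip_width: 0.0869
```

```bash
python3 - <<'E'
from h import *
c,o=snap("wrist","c2"); print(o["tool_pos"],o["tool_rot"])
i=cv2.imread("pics/c2.png"); cv2.imwrite("pics/c2b.png",cv2.resize(i,(800,600)))
E
```

```text
[0.44066962 0.04874748 0.21935677] [-1.79867238e+02 -3.34187638e-02  1.17383901e+01]
```

View pics/c2b.png

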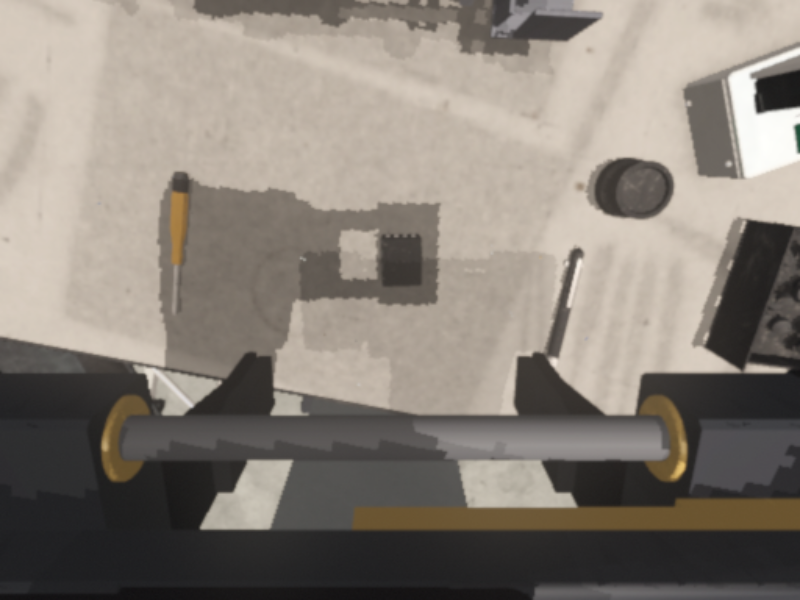

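```bash
python3 - <<'E'
from h import *
o=env.get_obs(); c=viewer.read_camera("wrist"); s=1.5625
r=pw(c,400/s,260/s,.025,o); print("relay",r)
a=pw(c,180.5/s,172/s,.0055,o);b=pw(c,177/s,312/s,.004,o); print("drv",a,b,np.linalg.norm(a-b),(a+b)/2,np.degrees(np.arctan2(*(a-b)[1::-1])))
print(pw(c,400/s,236/s,.025,o)-pw(c,400/s,285/s,.025,o))
plan(o,[r[0],r[1],.018+.006],11.7)
E
```

```text
relay [0.44898539 0.04197675 0.025     ]
drv [0.47512017 0.20120098 0.0055    ] [0.37248495 0.19629423 0.004     ] 0.1027633899505944 [0.42380256 0.19874761 0.00475   ] 2.7370926473735997
[0.03336297 0.0069427  0.        ]
rows 6 total [ 0.73  0.46 19.55] [-0.    -0.    -0.002] per row [0.12 0.08 3.26] [-0. -0. -0.]
```

Request:
{"op": "move_arm", "data": {"steps": [[7,0.2,0.1,3.0,0,0,0],[7,0.2,0.1,3.0,0,0,0],[7,0.2,0.1,3.0,0,0,0],[7,0,0.1,2.0,0,0,0],[7,0,0,0,0,0,0]]}}

```text
time_s: 2.73
tool_pos: [0.4447, 0.0364, 0.1056]
tool_rot: [-179.9, 0.5, 11.0]
force: [-0.2, -1.4, -0.3]
grip_width: 0.0707
```

```bash
python3 - <<'E'
from h import *
c,o=snap("wrist","c3"); print(o["tool_pos"],o["tool_rot"])
E
```

```text
[0.44474916 0.03643763 0.10556341] [-179.87984782    0.45720461   11.00099945]
```

View pics/c3.png

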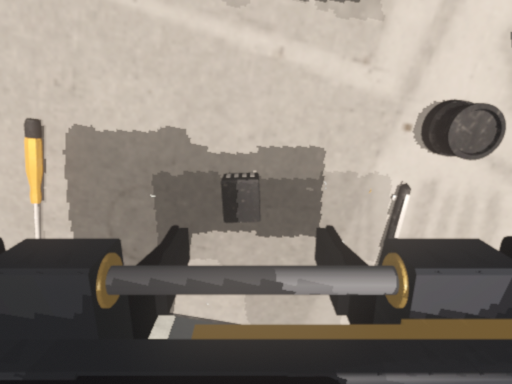

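```bash
python3 - <<'E'
from h import *
o=env.get_obs(); c=viewer.read_camera("wrist"); print(o["tool_pos"],o["tool_rot"])
r=pw(c,241,199,.025,o); print("relay",r, [pw(c,u,v,.025,o).round(4) for u,v in [(222,178),(260,178),(260,221),(223,221)]])
a=pw(c,34,119,.0055,o);b=pw(c,36,204,.0055,o); print("drv handle",a,b,np.linalg.norm(a-b),np.degrees(np.arctan2(*(a-b)[1::-1])))
plan(o,[r[0],r[1],.029],11)
E
```

```text
[0.44628849 0.03703663 0.10781131] [-179.91156343    0.27392128   11.02770317]
relay [0.45091002 0.04591754 0.025     ] [array([0.4638, 0.0621, 0.025 ]), array([0.469 , 0.0355, 0.025 ]), array([0.4367, 0.0289, 0.025 ]), array([0.4314, 0.0559, 0.025 ])]
drv handle [0.47632514 0.20632489 0.0055    ] [0.40914748 0.20512382 0.0055    ] 0.06718839753828469 1.0242791680974914
rows 3 total [ 0.66 -0.77  7.88] [-0.002  0.005  0.   ] per row [ 0.22 -0.26  2.63] [-0.001  0.002  0.   ]
```

Request:
{"op": "move_arm", "data": {"steps": [[7,0.2,-0.3,2.6,0,0,0],[7,0.2,-0.3,2.6,0,0,0],[7,0.2,-0.2,2.6,0,0,0],[7,0,0,0,0,0,0],[2,0,0,0,0,0,0]], "force": 15}}

```text
time_s: 3.25
tool_pos: [0.4526, 0.0474, 0.0323]
tool_rot: [-180.0, 0.0, 11.1]
force: [0.6, 0.8, 0.3]
grip_width: 0.0676
```

Request:
{"op": "move_arm", "data": {"steps": [[2,0,0,0,0,0,0],[2,0,0,0,0,0,0],[2,0,0,0,0,0,0],[2,0,0,0,0,0,0],[2,0,0,0,0,0,0]]}}

```text
time_s: 3.67
tool_pos: [0.4528, 0.0475, 0.0323]
tool_rot: [179.9, -0.1, 11.1]
force: [0.7, -0.4, -0.0]
grip_width: 0.0378
```

Request:
{"op": "move_arm", "data": {"steps": [[3.5,0,0,0.4,0,0,0],[2,0,0,0,0,0,0],[2,0,0,0,0,0,0],[2,0,0,0,0,0,0],[2,0,0,0,0,0,0]]}}

```text
time_s: 4.08
tool_pos: [0.4521, 0.0478, 0.0274]
tool_rot: [-180.0, 0.0, 11.2]
force: [0.8, 0.8, 0.2]
grip_width: 0.0279
```

Request:
{"op": "move_arm", "data": {"steps": [[2,0,0,0,0,0,0],[2,0,0,0,0,0,0],[2,0,0,-2.5,0,0,0],[2,0,0,-3,0,0,0],[2,0,0,-3,0,0,0]]}}

```text
time_s: 4.5
tool_pos: [0.4514, 0.0481, 0.1129]
tool_rot: [-179.9, 0.1, 11.2]
force: [1.2, -0.2, -0.9]
grip_width: 0.0282
```

```bash
python3 - <<'E'
from h import *
c,o=snap("wrist","c4"); print(o["tool_pos"],o["tool_rot"],o["grip_width"])
plan(o,[.478,-.234,.12],7)
E
```

```text
[0.45137547 0.04806834 0.11294926] [-1.79928529e+02  1.11207642e-01  1.11969244e+01] 0.028151813987886132
rows 8 total [-2.87 28.19 -0.73] [-0.001  0.002  0.073] per row [-0.36  3.52 -0.09] [-0.     0.     0.009]
```

View pics/c4.png

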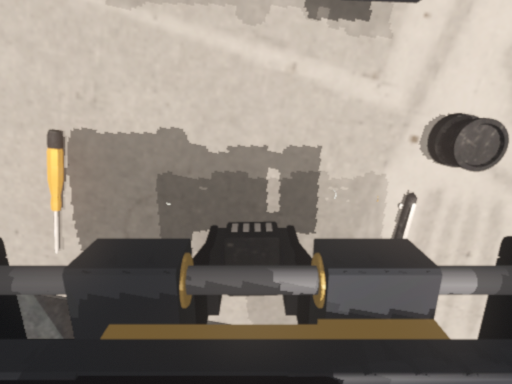

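Request:
{"op": "move_arm", "data": {"steps": [[2,-0.4,3.5,-0.1,0,0,0.01],[2,-0.4,3.5,-0.1,0,0,0.01],[2,-0.4,3.5,-0.1,0,0,0.01],[2,-0.4,3.5,-0.1,0,0,0.01],[2,-0.3,3.5,-0.1,0,0,0.01]]}}

```text
time_s: 4.97
tool_pos: [0.4638, -0.1296, 0.1176]
tool_rot: [180.0, -0.0, 8.3]
force: [1.1, 0.3, -0.9]
grip_width: 0.0278
```

Request:
{"op": "move_arm", "data": {"steps": [[2,-0.2,3.5,0,0,0,0.01],[2,-0.2,3.5,0,0,0,0.01],[2,-0.2,3.5,0,0,0,0],[2,0,0,0,0,0,0]]}}

```text
time_s: 5.3
tool_pos: [0.4711, -0.2414, 0.1173]
tool_rot: [179.8, -0.0, 6.6]
force: [-1.3, -1.2, -0.4]
grip_width: 0.0281
```

```bash
python3 - <<'E'
from h import *
c,o=snap("wrist","c5"); o=env.get_obs();print(o["tool_pos"],o["tool_rot"],o["grip_width"])
plan(o,[.478,-.234,.05],7)
E
```

```text
[ 0.47137194 -0.2372543   0.11708362] [1.79953128e+02 1.41051736e-02 6.74118067e+00] 0.02786885266057155
rows 2 total [ 0.7  -0.25  6.71] [ 0.001  0.    -0.005] per row [ 0.35 -0.13  3.35] [ 0.     0.    -0.002]
```

View pics/c5.png

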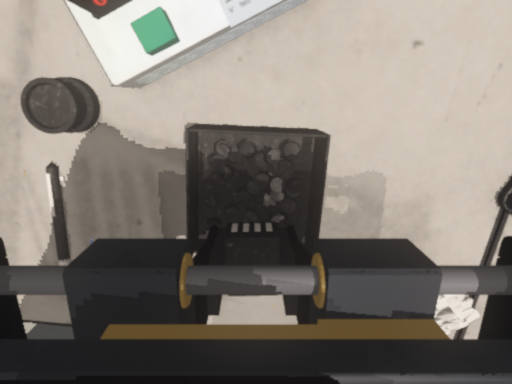

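Request:
{"op": "move_arm", "data": {"steps": [[2,0.4,-0.1,2.5,0,0,0],[2,0.3,-0.1,2.5,0,0,0],[2,0,0,2,0,0,0],[2,0,0,0,0,0,0],[4.2,0,0,0,0,0,0]]}}

```text
time_s: 5.77
tool_pos: [0.4782, -0.2284, 0.0468]
tool_rot: [-179.9, 0.1, 7.2]
force: [0.1, 0.2, 0.7]
grip_width: 0.0301
```

Request:
{"op": "move_arm", "data": {"steps": [[4.2,0,0,0,0,0,0],[4.2,0,0,0,0,0,0],[4.2,0,0,-3,0,0,0],[4.2,0,0,-3.5,0,0,0],[4.2,0,0,-3.5,0,0,0]]}}

```text
time_s: 6.18
tool_pos: [0.4789, -0.2296, 0.1497]
tool_rot: [180.0, -0.0, 7.2]
force: [0.2, -0.5, -0.1]
grip_width: 0.0418
```

```bash
python3 - <<'E'
from h import *
c,o=snap("wrist","c6"); o=env.get_obs();print(o["tool_pos"],o["tool_rot"],o["grip_width"],o["force"])
plan(o,[.44,.20,.2],2)
E
```

```text
[ 0.48330491 -0.23137331  0.15767672] [179.51678278  -0.58887197   7.18273142] 0.04158737743888683 [ 3.55907737 -1.35510869  3.74855173]
rows 13 total [  1.14 -43.3   -4.59] [ 0.008 -0.011  0.09 ] per row [ 0.09 -3.33 -0.35] [ 0.001 -0.001  0.007]
```

View pics/c6.png

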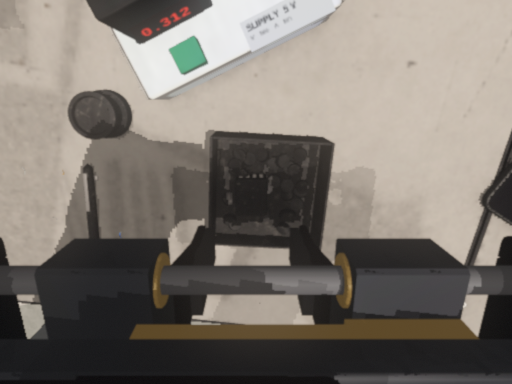

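Request:
{"op": "move_arm", "data": {"steps": [[5,0.1,-3.5,-0.4,0,0,0.007],[5,0.1,-3.5,-0.4,0,0,0.007],[5,0.1,-3.5,-0.4,0,0,0.007],[5,0.1,-3.5,0,0,0,0.007],[5,0.1,-3.5,0,0,0,0.007]]}}

```text
time_s: 6.65
tool_pos: [0.465, -0.0539, 0.1612]
tool_rot: [179.9, -0.2, 5.1]
force: [0.3, 0.1, -0.6]
grip_width: 0.0497
```

Request:
{"op": "move_arm", "data": {"steps": [[5,0.1,-3.5,0,0,0,0.007],[5,0.1,-3.5,0,0,0,0.007],[5,0.1,-3.5,0,0,0,0.007],[5,0.1,-3.5,0,0,0,0.007],[5,0.1,-3.5,0.8,0,0,0.007]]}}

```text
time_s: 7.07
tool_pos: [0.4576, 0.1214, 0.1541]
tool_rot: [179.9, -0.4, 3.1]
force: [0.9, -0.1, -0.1]
grip_width: 0.0502
```

Request:
{"op": "move_arm", "data": {"steps": [[5,0.1,-3.5,1,0,0,0.01],[5,0.1,-3.5,1,0,0,0.01],[5,0.1,-1.3,1,0,0,0],[5,0,0,2,0,0,0],[5,0,0,0,0,0,0]]}}

```text
time_s: 7.48
tool_pos: [0.4535, 0.2032, 0.0999]
tool_rot: [180.0, 0.2, 2.2]
force: [-1.3, -0.3, -1.0]
grip_width: 0.05
```

```bash
python3 - <<'E'
from h import *
viewer.read_camera("top")
c,o=snap("wrist","c7"); print(o["tool_pos"],o["tool_rot"],o["grip_width"],o["force"])
E
```

```text
[0.45427829 0.20249635 0.10103259] [1.79954483e+02 1.15218833e-01 2.07178827e+00] 0.04991819616510556 [-0.94815837 -1.06710484 -0.21962469]
```

View pics/c7.png

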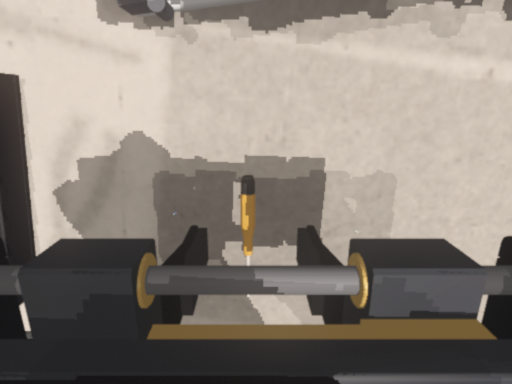

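```bash
python3 - <<'E'
from h import *
o=env.get_obs(); c=viewer.read_camera("wrist"); print(o["tool_pos"],o["tool_rot"])
a=pw(c,248,176,.0055,o);b=pw(c,248.5,255,.0055,o); print(a,b,np.linalg.norm(a-b),np.degrees(np.arctan2(*(a-b)[1::-1])))
m=b+(a-b)*.4; print(m); plan(o,[m[0],m[1],.0265],2)
E
```

```text
[0.45523362 0.20224709 0.1019583 ] [1.79971410e+02 1.04742073e-02 1.99240876e+00]
[0.47568677 0.20542069 0.0055    ] [0.40944372 0.20298003 0.0055    ] 0.06628798937287507 2.110054520493031
[0.43594094 0.20395629 0.0055    ]
rows 3 total [-1.92 -0.24  7.55] [ 0.  0. -0.] per row [-0.64 -0.08  2.52] [ 0.  0. -0.]
```

Request:
{"op": "move_arm", "data": {"steps": [[4,-0.7,-0.1,2.5,0,0,0],[4,-0.6,-0.1,2.5,0,0,0],[4,-0.6,0,2.3,0,0,0],[3,0,0,0,0,0,0],[3,0,0,0,0,0,0]]}}

```text
time_s: 8.05
tool_pos: [0.4367, 0.2032, 0.0293]
tool_rot: [180.0, -0.0, 1.9]
force: [0.6, -0.5, 0.6]
grip_width: 0.0342
```

```bash
python3 - <<'E'
from h import *
c,o=snap("wrist","c8"); print(o["tool_pos"],o["tool_rot"],o["grip_width"],o["force"])
E
```

```text
[0.43669875 0.20323379 0.02933363] [ 1.79970110e+02 -1.19504164e-02  1.93642507e+00] 0.03422966459022295 [ 0.63019814 -0.52863217  0.58790471]
```

View pics/c8.png

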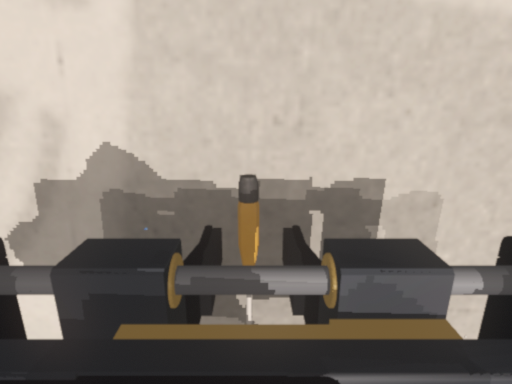

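Handle lies centred between the jaws. Lower 2 mm and close.

Request:
{"op": "move_arm", "data": {"steps": [[2.5,0,0,0.2,0,0,0],[0.4,0,0,0,0,0,0],[0.4,0,0,0,0,0,0],[0.4,0,0,0,0,0,0],[0.4,0,0,0,0,0,0]], "force": 20}}

```text
time_s: 8.52
tool_pos: [0.4367, 0.2039, 0.0271]
tool_rot: [180.0, -0.1, 2.0]
force: [-0.0, 0.2, 3.4]
grip_width: 0.0106
```

Request:
{"op": "move_arm", "data": {"steps": [[0.4,0,0,0,0,0,0],[0.4,0,0,0,0,0,0],[0.4,0,0,0,0,0,0],[0.4,0,0,0,0,0,0],[0.4,0,0,-1,0,0,0]]}}

```text
time_s: 8.93
tool_pos: [0.435, 0.2033, 0.0355]
tool_rot: [180.0, 0.2, 2.0]
force: [0.6, -0.4, 0.0]
grip_width: 0.0108
```

Request:
{"op": "move_arm", "data": {"steps": [[0.4,0,0,-2,0,0,0],[0.4,0,0,-3,0,0,0],[0.4,0,0,-3,0,0,0],[0.4,0,-1,0,0,0,0],[0.4,0,-3,0,0,0,0]]}}

```text
time_s: 9.35
tool_pos: [0.4372, 0.2401, 0.1184]
tool_rot: [179.8, -0.2, 1.6]
force: [1.0, -0.8, -0.5]
grip_width: 0.0109
```

```bash
python3 - <<'E'
from h import *
c,o=snap("wrist","c9"); print(o["tool_pos"],o["tool_rot"],o["grip_width"],o["force"])
plan(o,[.455,.36,.115],2)
E
```

```text
[0.43723611 0.24013184 0.11841546] [179.77756683  -0.23777565   1.57759024] 0.010850785491532644 [ 0.95826357 -0.80551896 -0.50005228]
rows 4 total [  2.1  -11.93   0.3 ] [ 0.004 -0.004 -0.007] per row [ 0.53 -2.98  0.08] [ 0.001 -0.001 -0.002]
```

View pics/c9.png

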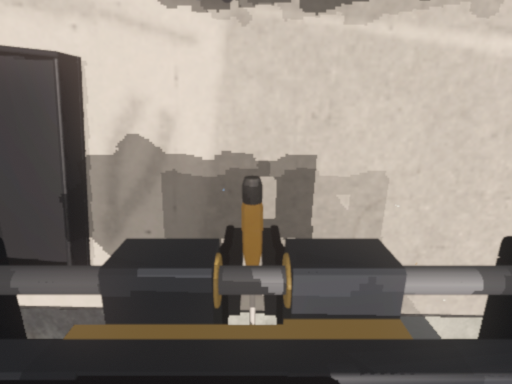

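Request:
{"op": "move_arm", "data": {"steps": [[0.4,0.6,-3.4,0,0,0,0],[0.4,0.6,-3.4,0,0,0,0],[0.4,0.6,-3.4,0,0,0,0],[0.4,0.6,-2,0,0,0,0],[0.4,0.3,0,0,0,0,0]]}}

```text
time_s: 9.82
tool_pos: [0.4556, 0.3725, 0.117]
tool_rot: [-179.7, 0.1, 2.4]
force: [-0.7, -0.5, -0.2]
grip_width: 0.0104
```

```bash
python3 - <<'E'
from h import *
viewer.read_camera("top")
c,o=snap("wrist","c10"); print(o["tool_pos"],o["tool_rot"],o["grip_width"],o["force"])
E
```

```text
[0.45671449 0.36946949 0.1166135 ] [-1.79862631e+02  8.05909312e-02  2.24006883e+00] 0.010416113869800438 [ 1.23214628  0.16328926 -0.45567333]
```

View pics/c10.png

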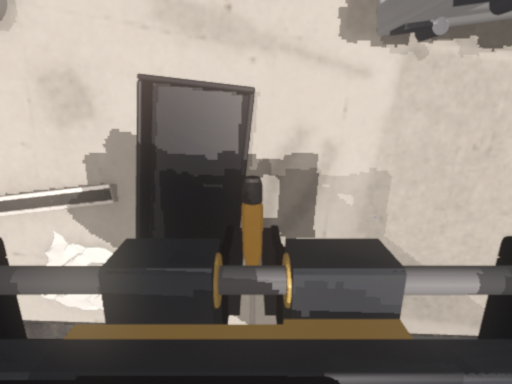

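```bash
python3 - <<'E'
from h import *
o=env.get_obs(); c=viewer.read_camera("wrist"); print(o["tool_pos"],o["tool_rot"])
A=pw(c,139,76,.03,o);B=pw(c,254,89,.03,o);C=pw(c,137,235,.03,o);D=pw(c,246,165,.03,o); print(A,B,C,D)
y=(A-B)/np.linalg.norm(A-B); x=(A-C)/np.linalg.norm(A-C); print(np.degrees(np.arctan2(-y[0],y[1])),np.degrees(np.arctan2(x[1],x[0])),np.linalg.norm(A-B))
th=np.arctan2(-y[0],y[1]); cen=(A+B)/2-.0875*np.array([np.cos(th),np.sin(th),0]); print("cen",cen)
E
```

```text
[0.45698387 0.36727647 0.11624481] [-1.79990483e+02  9.23681574e-02  2.10149610e+00]
[0.54517788 0.44479952 0.03      ] [0.5397492  0.36844683 0.03      ] [0.43032872 0.45390856 0.03      ] [0.48783523 0.37220562 0.03      ]
-4.066887724873662 -4.534812961341107 0.07654543817691732
cen [0.45518387 0.41282876 0.03      ]
```

```bash
python3 - <<'E'
from h import *
o=env.get_obs(); plan(o,[.469,.412,.10],-4.2)
E
```

```text
rows 2 total [ 1.34 -4.56  1.61] [0.001 0.001 0.108] per row [ 0.67 -2.28  0.8 ] [0.001 0.001 0.054]
```

Request:
{"op": "move_arm", "data": {"steps": [[0.4,0.7,-2.3,0.6,0,0,0.05],[0.4,0.7,-2.3,0.6,0,0,0.058],[0.4,0,0,0,0,0,0],[0.4,0,0,0,0,0,0]]}}

```text
time_s: 10.3
tool_pos: [0.4704, 0.4123, 0.1043]
tool_rot: [179.9, 0.0, -4.1]
force: [-0.6, 0.3, 0.4]
grip_width: 0.0103
```

```bash
python3 - <<'E'
from h import *
c,o=snap("wrist","c11"); print(o["tool_pos"],o["tool_rot"],o["grip_width"],o["force"])
plan(o,[.469,.412,.032],-4.2)
E
```

```text
[0.470422   0.41234121 0.10428248] [ 1.79921992e+02  3.62228504e-02 -4.13380954e+00] 0.010250554269108782 [-0.56293694  0.31587249  0.44336604]
rows 3 total [-0.13  0.03  7.23] [0.001 0.001 0.001] per row [-0.04  0.01  2.41] [0. 0. 0.]
```

View pics/c11.png

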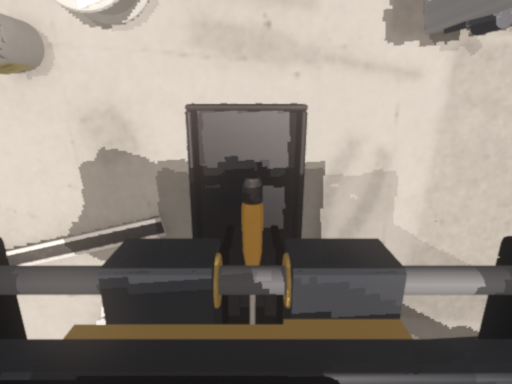

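Request:
{"op": "move_arm", "data": {"steps": [[0.4,0,-0.1,2.4,0,0,0],[0.4,0,-0.1,2.4,0,0,0],[0.4,0,0,1.6,0,0,0],[0.4,0,0,0.6,0,0,0],[0.4,0,0,0,0,0,0]]}}

```text
time_s: 10.77
tool_pos: [0.471, 0.4121, 0.0332]
tool_rot: [179.8, 0.1, -4.3]
force: [-0.4, -0.3, -0.1]
grip_width: 0.0102
```

```bash
python3 - <<'E'
from h import *
o=env.get_obs(); print(o["tool_pos"],o["tool_rot"],o["grip_width"],o["force"])
E
```

```text
[0.47096676 0.4120526  0.03323375] [ 1.79817980e+02  1.02633337e-01 -4.29537862e+00] 0.010188290290228887 [-0.44221914 -0.33239861 -0.07365553]
```

Request:
{"op": "move_arm", "data": {"steps": [[1.0,0,0,0.1,0,0,0],[1.8,0,0,0,0,0,0],[2.2,0,0,0,0,0,0],[2.2,0,0,0,0,0,0],[2.2,0,0,-2,0,0,0]]}}

```text
time_s: 11.18
tool_pos: [0.4697, 0.4129, 0.0509]
tool_rot: [179.8, 0.2, -4.2]
force: [-0.1, -0.9, -0.7]
grip_width: 0.0208
```

Request:
{"op": "move_arm", "data": {"steps": [[2.2,0,0,-3,0,0,0],[2.2,0,0,-3.5,0,0,0],[2.2,0,0,-3.5,0,0,0],[4,0,0,-3.5,0,0,0],[5,0,0,-3,0,0,0]]}}

```text
time_s: 11.6
tool_pos: [0.4713, 0.4154, 0.2219]
tool_rot: [-179.9, -0.1, -4.2]
force: [0.7, 0.9, 0.2]
grip_width: 0.0291
```

```bash
python3 - <<'E'
from h import *
c,o=snap("wrist","c12"); print(o["tool_pos"],o["tool_rot"],o["grip_width"],o["force"],o["qpos"])
plan(o,[.53,.12,.28],-79); plan(o,[.53,.12,.28],101)
E
```

```text
[0.47132124 0.41537051 0.22187751] [-1.79901926e+02 -1.21477263e-01 -4.16544536e+00] 0.029073223046402114 [0.65619003 0.88873763 0.19764601] [ -10.34908238   21.46629248  -42.63785807   87.43905108   14.80077228
   76.71111466 -148.54475357]
rows 11 total [ 8.01 29.02 -5.84] [-3.000e-03 -1.000e-03  1.306e+00] per row [ 0.73  2.64 -0.53] [-0.    -0.     0.119]
rows 16 total [ 8.01 29.02 -5.84] [ 1.000e-03 -3.000e-03 -1.835e+00] per row [ 0.5   1.81 -0.37] [ 0.    -0.    -0.115]
```

View pics/c12.png

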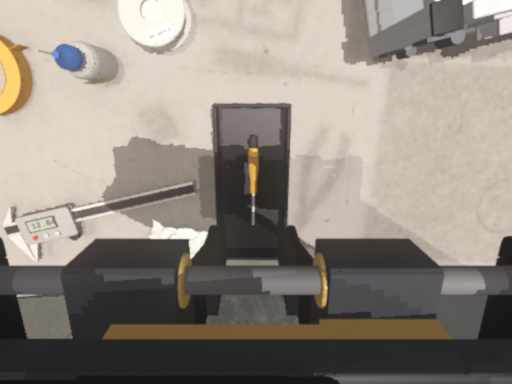

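Request:
{"op": "move_arm", "data": {"steps": [[5,0.6,3.4,-0.7,0,0,-0.05],[5,0.6,3.4,-0.7,0,0,-0.05],[5,0.6,3.4,-0.7,0,0,-0.05],[5,0.4,3.4,-0.7,0,0,-0.05],[5,0.2,3.4,-0.7,0,0,-0.05]]}}

```text
time_s: 12.07
tool_pos: [0.4998, 0.244, 0.2542]
tool_rot: [180.0, -0.1, 10.3]
force: [0.7, 0.5, 0.5]
grip_width: 0.0494
```

```bash
python3 - <<'E'
from h import *
o=env.get_obs(); print(o["tool_pos"],o["tool_rot"],o["qpos"])
plan(o,[.54,.14,.28],101)
E
```

```text
[0.4997903  0.24402696 0.25420496] [ 1.79978118e+02 -5.84473782e-02  1.03073999e+01] [   9.14745018   10.20099234  -42.30897582   94.97575835    7.05750689
   77.49058089 -113.93060264]
rows 14 total [ 2.1  10.96 -2.57] [ 1.000e-03 -0.000e+00 -1.583e+00] per row [ 0.15  0.78 -0.18] [ 0.    -0.    -0.113]
```

Request:
{"op": "move_arm", "data": {"steps": [[5,0.8,3.3,-0.8,0,0,-0.115],[5,0.4,3.4,-0.8,0,0,-0.115],[5,0,3.4,-0.8,0,0,-0.115],[5,0,0,0,0,0,-0.115],[5,0,0,0,0,0,-0.115]]}}

```text
time_s: 12.48
tool_pos: [0.542, 0.1486, 0.2782]
tool_rot: [179.9, -0.0, 43.1]
force: [-0.3, 0.3, -0.4]
grip_width: 0.0501
```

Request:
{"op": "move_arm", "data": {"steps": [[5,0,0,0,0,0,-0.115],[5,0,0,0,0,0,-0.115],[5,0,0,0,0,0,-0.115],[5,0,0,0,0,0,-0.115],[5,0,0,0,0,0,-0.115]]}}

```text
time_s: 12.9
tool_pos: [0.5405, 0.1519, 0.2778]
tool_rot: [180.0, 0.0, 76.4]
force: [0.9, -0.3, -1.0]
grip_width: 0.0496
```

Request:
{"op": "move_arm", "data": {"steps": [[5,0,0,0,0,0,-0.115],[5,0,0,0,0,0,-0.115],[5,0,0,0,0,0,-0.115],[5,0,0,0,0,0,-0.05],[5,0,0,0,0,0,0]]}}

```text
time_s: 13.32
tool_pos: [0.5404, 0.1519, 0.2778]
tool_rot: [180.0, 0.0, 98.7]
force: [1.1, 0.7, 0.3]
grip_width: 0.0499
```

```bash
python3 - <<'E'
from h import *
viewer.read_camera("top")
c,o=snap("wrist","c13"); print(o["tool_pos"],o["tool_rot"],o["qpos"])
E
```

```text
[0.54045837 0.1518577  0.27774188] [1.79971665e+02 1.28868959e-02 9.85947980e+01] [ 23.56175516  11.1613152  -47.52716538  92.10462497   8.34645742
  80.38333666 -16.22578431]
```

View pics/c13.png

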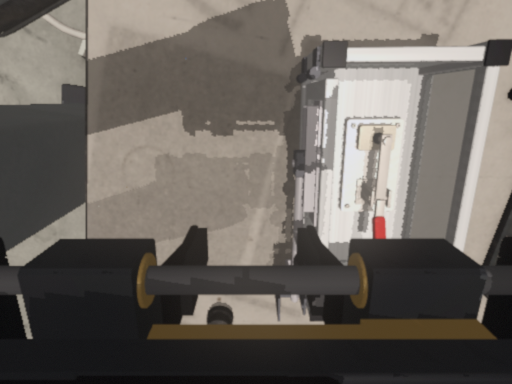

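```bash
python3 - <<'E'
from h import *
o=env.get_obs(); c=viewer.read_camera("wrist")
for n,P in dict(knob=(.597,.09,.148),loupe=(.527,-.093,.034),gA=(.566,.278,.12)).items(): print(n,proj(c,P,o))
for u,v in [(335,53),(497,52)]: print(pw(c,u,v,.124,o))
a=pw(c,335,53,.124,o);b=pw(c,497,52,.124,o); d=b-a; print(np.linalg.norm(d),np.degrees(np.arctan2(d[1],d[0])))
plan(o,[.575,.04,.26],100)
E
```

```text
knob [303.10402105 262.06041187]
loupe [218.41556263 328.97919232]
gA [305.05673704  45.63021539]
[0.59166089 0.27546346 0.124     ]
[0.72688911 0.29651489 0.124     ]
0.13685698234624918 8.848402569577994
rows 4 total [-11.57   1.75   1.78] [ 0.     0.    -0.025] per row [-2.89  0.44  0.44] [ 0.     0.    -0.006]
```

Request:
{"op": "move_arm", "data": {"steps": [[5,-2.9,0.5,0.3,0,0,0],[5,-2.9,0.5,0.3,0,0,0],[5,-2.9,0.4,0.3,0,0,0],[5,-2.9,0.4,0.3,0,0,0],[5,0,0,0,0,0,0]]}}

```text
time_s: 13.88
tool_pos: [0.5771, 0.0313, 0.2643]
tool_rot: [-179.9, 0.2, 98.0]
force: [0.8, -1.6, -0.9]
grip_width: 0.0498
```

```bash
python3 - <<'E'
from h import *
viewer.read_camera("top")
c,o=snap("wrist","c14"); print(o["tool_pos"],o["tool_rot"],o["qpos"])
print(proj(c,(.597,.09,.148),o))
E
```

```text
[0.57636947 0.03503473 0.26468059] [-1.79927749e+02  7.11515977e-02  9.81795473e+01] [ 30.9557981   13.18866047 -43.12840732  91.09147131   9.19826956
  79.41516031  -4.94561595]
[289.53600367 132.98644496]
```

View pics/c14.png

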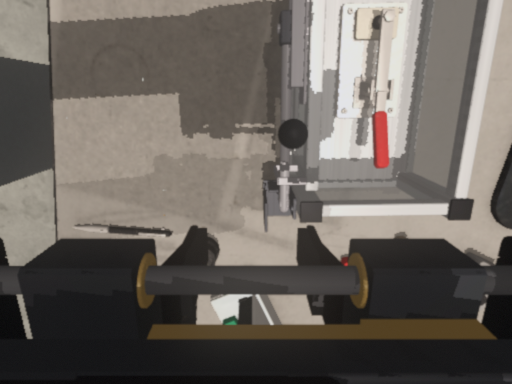

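```bash
python3 - <<'E'
from h import *
o=env.get_obs(); c=viewer.read_camera("wrist"); t=viewer.read_camera("top")
print(o["tool_pos"])
print("knob",pw(c,292.5,133.5,.148,o)); print("top",pw(t,170+320/3.2,90+226/3.2,.148))
# triangulate
def tri(*rays):
    A=np.zeros((3,3));b=np.zeros(3)
    for p,d in rays:
        d=d/np.linalg.norm(d); M=np.eye(3)-np.outer(d,d); A+=M;b+=M@p
    return np.linalg.solve(A,b)
print(tri(ray(c,292.5,133.5,o),ray(t,270,160.6)))
for u,v in [(311,211),(460,209)]: print(pw(c,u,v,.124,o))
cv2.imwrite("pics/c15.png",cv2.resize(c["img"][90:240,220:340,::-1],None,fx=4,fy=4,interpolation=cv2.INTER_CUBIC))
E
```

```text
[0.57589966 0.03815338 0.26514185]
knob [0.59881213 0.09329004 0.148     ]
top [0.59945896 0.0888241  0.148     ]
[0.60727054 0.08794958 0.09643039]
[0.63215313 0.02355819 0.124     ]
[0.76858484 0.04575333 0.124     ]
```

View pics/c15.png

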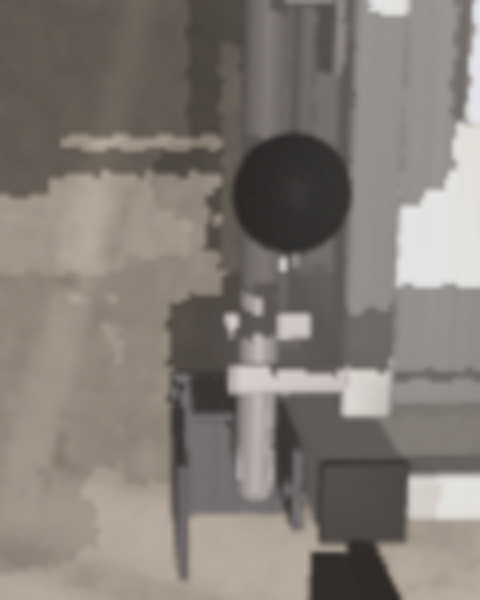

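```bash
python3 - <<'E'
from h import *
o=env.get_obs(); c=viewer.read_camera("wrist")
p,d=ray(c,292.5,133.5,o); print(p+d*.264)
plan(o,[.599,.0925,.20],99.1)
E
```

```text
[0.60015242 0.09532721 0.13481111]
rows 3 total [4.72 3.1  6.58] [ 0.    -0.001 -0.007] per row [1.57 1.03 2.19] [ 0.    -0.    -0.002]
```

Request:
{"op": "move_arm", "data": {"steps": [[4.4,1.6,1.0,2.1,0,0,0],[4.4,1.6,1.0,2.1,0,0,-0.01],[4.4,1.6,1.0,2.1,0,0,0],[4.4,0,0,0,0,0,0],[4.4,0,0,0,0,0,0]]}}

```text
time_s: 14.55
tool_pos: [0.5968, 0.0943, 0.2017]
tool_rot: [-179.9, -0.1, 99.5]
force: [1.0, 0.1, 0.3]
grip_width: 0.0444
```

```bash
python3 - <<'E'
from h import *
viewer.read_camera("top")
c,o=snap("wrist","c16"); print(o["tool_pos"],o["tool_rot"],o["grip_width"])
E
```

```text
[0.59767272 0.09299073 0.2028731 ] [-1.79989638e+02  1.52768687e-03  9.93658156e+01] 0.04453322890194401
```

View pics/c16.png

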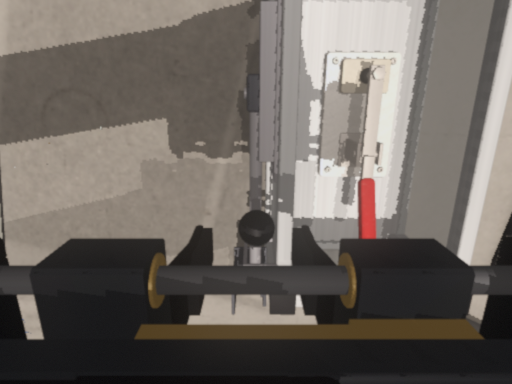

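```bash
python3 - <<'E'
from h import *
o=env.get_obs(); c=viewer.read_camera("wrist"); print(o["tool_pos"])
print(pw(c,256.5,228.5,.148,o), pw(c,256.5,228.5,.14,o))
i=c["img"][:,:,::-1]; cv2.imwrite("pics/c17.png",cv2.resize(i[190:260,200:310],None,fx=7,fy=7,interpolation=cv2.INTER_CUBIC))
s=viewer.read_camera("scene")["img"][:,:,::-1]; cv2.imwrite("pics/c17s.png",cv2.resize(s[110:260,150:320],None,fx=4,fy=4,interpolation=cv2.INTER_CUBIC))
E
```

```text
[0.59821086 0.09207058 0.20353979]
[0.60058443 0.08846599 0.148     ] [0.6012533  0.08512267 0.14      ]
```

View pics/c17.png

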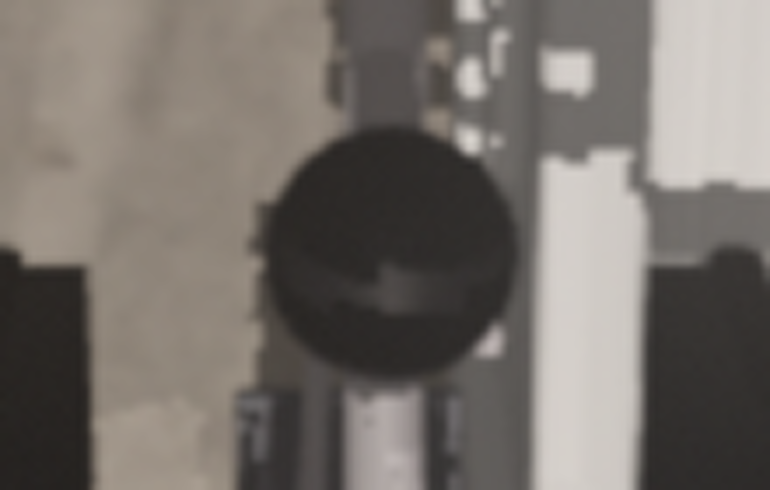

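View pics/c17s.png

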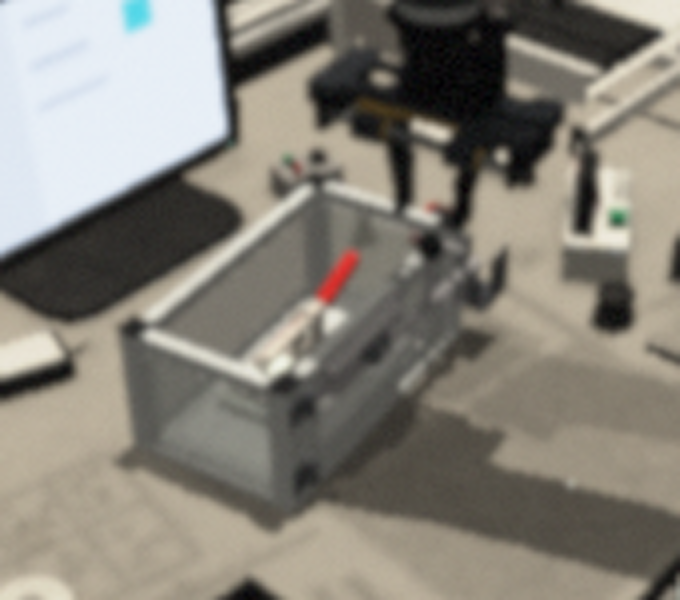

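Request:
{"op": "move_arm", "data": {"steps": [[4.4,-0.1,0.1,1.5,0,0,0],[4.4,-0.1,0.1,1.5,0,0,0],[4.4,0,0,1.2,0,0,0],[4.4,0,0,0.6,0,0,0],[4.4,0,0,0,0,0,0]], "force": 30}}

```text
time_s: 15.17
tool_pos: [0.5995, 0.0894, 0.1534]
tool_rot: [-179.9, 0.0, 99.2]
force: [-0.9, -0.1, -0.1]
grip_width: 0.0442
```

```bash
python3 - <<'E'
from h import *
c,o=snap("wrist","c18"); print(o["tool_pos"],o["tool_rot"],o["grip_width"],o["force"])
E
```

```text
[0.5995072  0.08939521 0.15339119] [-1.79876950e+02  1.03892369e-02  9.91817851e+01] 0.044185212532047984 [-0.90541175 -0.12338362 -0.10743517]
```

View pics/c18.png

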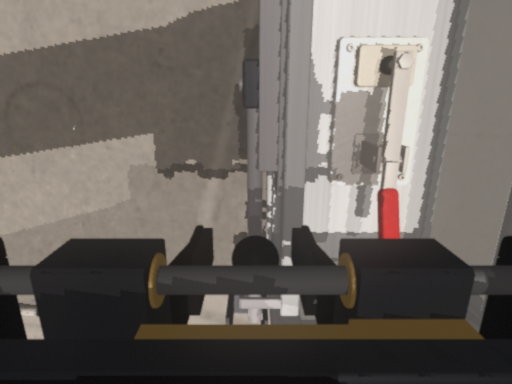

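```bash
python3 - <<'E'
from h import *
o=env.get_obs(); c=viewer.read_camera("wrist"); T=T_tool(o)
for p in [(0,0,.006),(0,0,-.006),(.012,0,.006),(0.01,0,0)]: print(p,proj(c,(T@np.array([*p,1]))[:3],o))
E
```

```text
(0, 0, 0.006) [254.37587125 260.21434543]
(0, 0, -0.006) [254.53381785 272.86960898]
(0.012, 0, 0.006) [254.41589116 238.24448572]
(0.01, 0, 0) [254.48781053 247.47624971]
```

Request:
{"op": "move_arm", "data": {"steps": [[1.5,0,0.1,0,0,0,0],[1.5,0,0,0,0,0,0],[1.5,0,0,0,0,0,0],[1.5,0,0,0,0,0,0],[1.5,0,0,0,0,0,0]], "force": 30}}

```text
time_s: 15.68
tool_pos: [0.6013, 0.0903, 0.1548]
tool_rot: [180.0, 0.0, 99.2]
force: [-0.9, -0.5, 1.3]
grip_width: 0.0219
```

Request:
{"op": "move_arm", "data": {"steps": [[1.5,0,0,0,0,0,0],[1.5,0,0,0,0,0,0],[1.5,0,0,0,0,0,0]]}}

```text
time_s: 15.93
tool_pos: [0.6014, 0.0903, 0.1548]
tool_rot: [180.0, 0.0, 99.2]
force: [-1.6, 0.0, 3.0]
grip_width: 0.0223
```

```bash
python3 - <<'E'
from h import *
c,o=snap("wrist","c19"); print(o["tool_pos"],o["tool_rot"],o["grip_width"],o["force"])
i=c["img"][:,:,::-1]; cv2.imwrite("pics/c19.png",cv2.resize(i[200:330,170:340],None,fx=4.5,fy=4.5,interpolation=cv2.INTER_CUBIC))
s=viewer.read_camera("scene")["img"][:,:,::-1]; cv2.imwrite("pics/c19s.png",cv2.resize(s[110:260,200:320],None,fx=4,fy=4,interpolation=cv2.INTER_CUBIC))
E
```

```text
[0.601356   0.09027279 0.15478456] [1.79989174e+02 1.42796525e-02 9.92281356e+01] 0.022305502428027053 [-1.59987993  0.01652978  2.95570754]
```

View pics/c19.png

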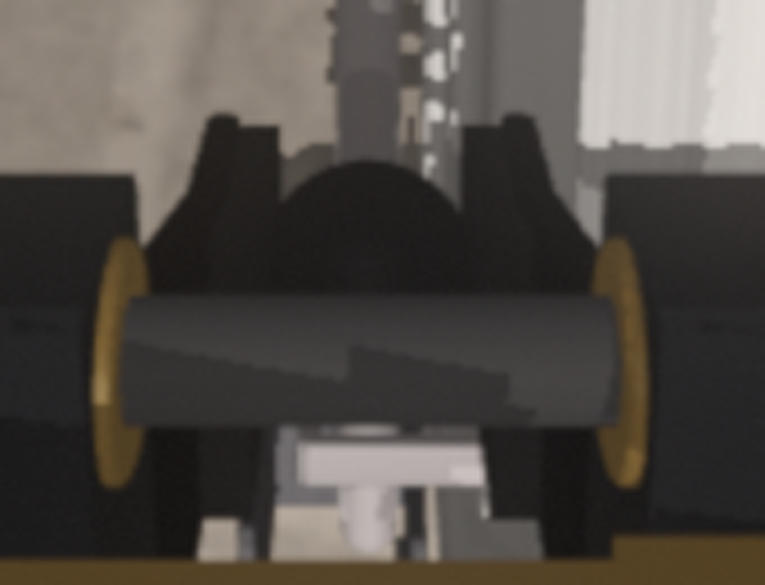

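View pics/c19s.png

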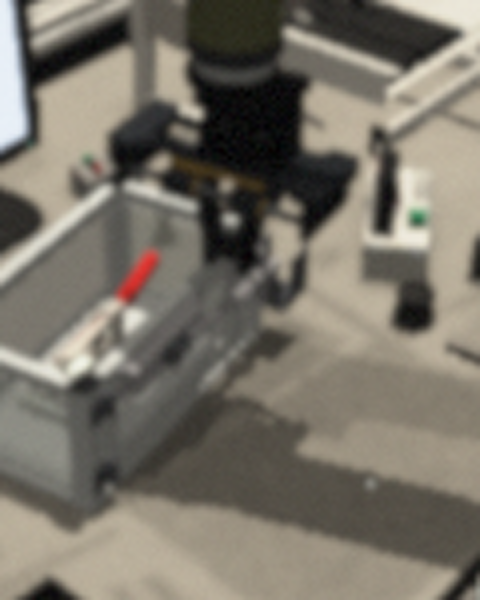

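Request:
{"op": "move_arm", "data": {"steps": [[1.5,0.2,0,-0.3,0,0,0],[1.5,0.2,0,-0.3,0,0,0],[1.5,0.2,0,-0.35,0,0,0],[1.5,0.2,0,-0.35,0,0,0],[1.5,0.2,0,-0.3,0,0,0]]}}

```text
time_s: 16.45
tool_pos: [0.5991, 0.1012, 0.1703]
tool_rot: [-179.9, -0.1, 99.3]
force: [-0.3, 1.7, -4.3]
grip_width: 0.0223
```

Request:
{"op": "move_arm", "data": {"steps": [[1.5,0,0,0,0,0,0],[1.5,0,0,0,0,0,0]]}}

```text
time_s: 16.62
tool_pos: [0.5993, 0.1009, 0.1704]
tool_rot: [-180.0, -0.0, 99.3]
force: [-0.0, 1.2, -4.0]
grip_width: 0.0223
```

```bash
python3 - <<'E'
from h import *
c,o=snap("wrist","c20"); print(o["tool_pos"],o["tool_rot"],o["grip_width"],o["force"],o["wrist_torque"])
i=c["img"][:,:,::-1]; cv2.imwrite("pics/c20.png",cv2.resize(i[130:330,120:390],None,fx=2.9,fy=2.9,interpolation=cv2.INTER_CUBIC))
E
```

```text
[0.5992809  0.10085061 0.17036764] [-1.79971802e+02 -2.39561080e-02  9.92784623e+01] 0.022315647848072752 [-0.03082199  1.17720378 -4.03649624] [ 0.1362677  -0.14131693 -0.00479626]
```

View pics/c20.png

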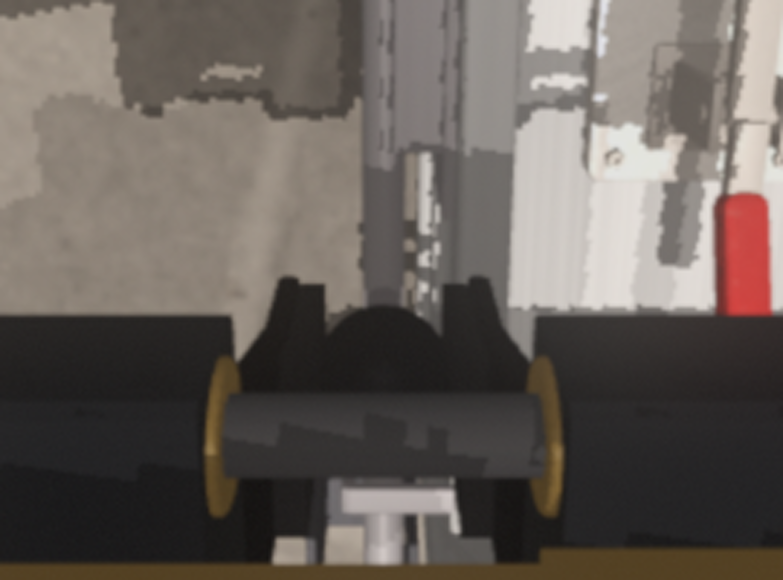

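Request:
{"op": "move_arm", "data": {"steps": [[1.5,0.7,0,0,0,0,0],[1.5,0.8,0,0,0,0,0],[1.5,0.8,0,0,0,0,0],[1.5,0.8,0,0,0,0,0],[1.5,0.6,0,0,0,0,0]]}}

```text
time_s: 17.08
tool_pos: [0.5934, 0.1383, 0.1707]
tool_rot: [180.0, -0.0, 99.3]
force: [-0.7, -1.3, -1.7]
grip_width: 0.0219
```

Request:
{"op": "move_arm", "data": {"steps": [[1.5,0,0,0,0,0,0],[1.5,0,0,0,0,0,0]]}}

```text
time_s: 17.25
tool_pos: [0.5933, 0.1383, 0.1703]
tool_rot: [-180.0, -0.1, 99.3]
force: [-0.5, 0.2, -5.0]
grip_width: 0.0221
```

```bash
python3 - <<'E'
from h import *
c,o=snap("wrist","c21"); print(o["tool_pos"],o["tool_rot"],o["grip_width"],o["force"],o["wrist_torque"])
i=c["img"][:,:,::-1]; cv2.imwrite("pics/c21.png",cv2.resize(i[130:384,120:390],None,fx=2.3,fy=2.3,interpolation=cv2.INTER_CUBIC))
E
```

```text
[0.59325697 0.13833192 0.17034811] [-1.79990010e+02 -7.10235423e-02  9.93387771e+01] 0.022119045088273472 [-0.48640233  0.19776261 -5.00290682] [ 0.06992189 -0.01155945 -0.0171779 ]
```

View pics/c21.png

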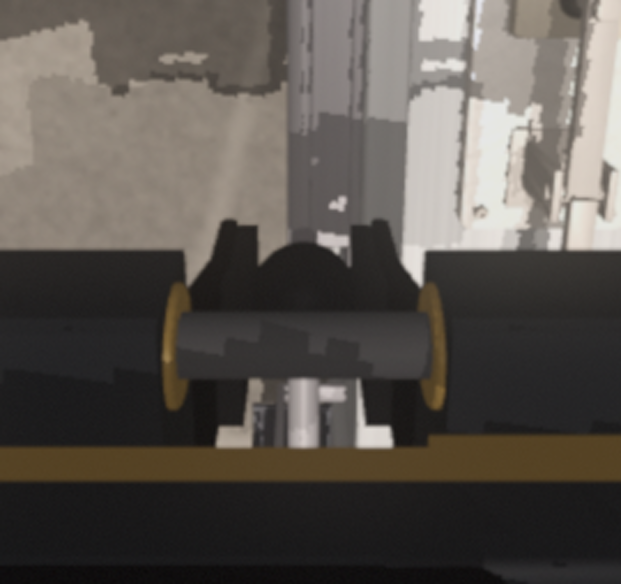

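Request:
{"op": "move_arm", "data": {"steps": [[1.5,0.08,-0.48,0,0,0,0.04],[1.5,0.08,-0.48,0,0,0,0.04],[1.5,0.08,-0.48,0,0,0,0.04],[1.5,0.08,-0.48,0,0,0,0.04],[1.5,0,0,0,0,0,0]], "force": 40}}

```text
time_s: 17.72
tool_pos: [0.5743, 0.138, 0.1706]
tool_rot: [179.9, 0.0, 90.0]
force: [2.1, 1.4, -3.6]
grip_width: 0.0219
```

```bash
python3 - <<'E'
from h import *
c,o=snap("wrist","c22"); print(o["tool_pos"],o["tool_rot"],o["grip_width"],o["force"],o["wrist_torque"])
i=c["img"][:,:,::-1]; cv2.imwrite("pics/c22.png",i)
E
```

```text
[0.57428069 0.13803088 0.1706085 ] [1.79942749e+02 7.17372580e-04 9.00191611e+01] 0.02187954605284458 [ 2.12840972  1.41074208 -3.64445805] [ 0.10969477 -0.54778423  0.11820511]
```

View pics/c22.png

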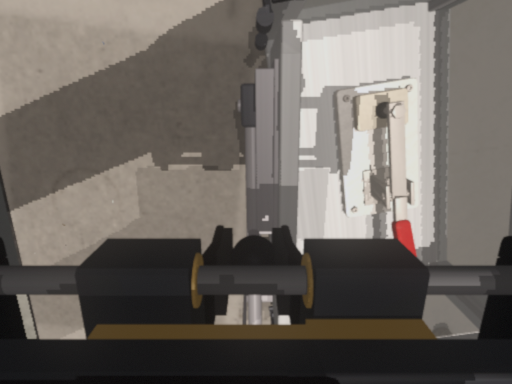

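Request:
{"op": "move_arm", "data": {"steps": [[1.5,0.08,-0.48,0,0,0,0.04],[1.5,0.08,-0.48,0,0,0,0.04],[1.5,0.08,-0.48,0,0,0,0.04],[1.5,0.08,-0.48,0,0,0,0.04],[1.5,0.08,-0.48,0,0,0,0.04]]}}

```text
time_s: 18.18
tool_pos: [0.5515, 0.1436, 0.1706]
tool_rot: [179.9, -0.0, 78.6]
force: [3.0, 1.4, -5.2]
grip_width: 0.0221
```

Request:
{"op": "move_arm", "data": {"steps": [[1.5,0.08,-0.48,0,0,0,0.04],[1.5,0.08,-0.48,0,0,0,0.04],[1.5,0.08,-0.48,0,0,0,0.04],[1.5,0.08,-0.48,0,0,0,0.04],[1.5,0,0,0,0,0,0]]}}

```text
time_s: 18.6
tool_pos: [0.5332, 0.1519, 0.1707]
tool_rot: [179.9, 0.0, 69.5]
force: [2.5, 0.9, -4.7]
grip_width: 0.0217
```

Request:
{"op": "move_arm", "data": {"steps": [[1.5,0,0,0,0,0,0],[1.5,0,0,0,0,0,0],[1.5,0,0,0,0,0,0],[1.5,0,0,0,0,0,0]]}}

```text
time_s: 18.93
tool_pos: [0.5336, 0.1514, 0.1705]
tool_rot: [180.0, -0.0, 69.4]
force: [2.8, 0.4, -4.2]
grip_width: 0.0221
```

```bash
python3 - <<'E'
from h import *
c,o=snap("wrist","c23"); print(o["tool_pos"],o["tool_rot"],o["grip_width"],o["force"],o["wrist_torque"],o["joint_velocities"].round(2))
t=viewer.read_camera("top"); cv2.imwrite("pics/c23t.png",cv2.resize(t["img"][90:270,130:430,::-1],(800,480),interpolation=cv2.INTER_CUBIC))
E
```

```text
[0.53359616 0.15141044 0.17053089] [ 1.79968459e+02 -6.39928775e-03  6.94366086e+01] 0.022106839957226947 [ 2.79759128  0.36143172 -4.17197122] [-0.18898327 -0.64222093  0.18775237] [-0.07 -0.17  0.01 -0.   -0.13  0.03 -0.2 ]
```

View pics/c23.png

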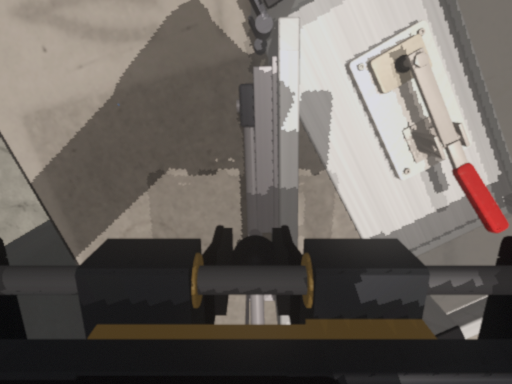

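View pics/c23t.png

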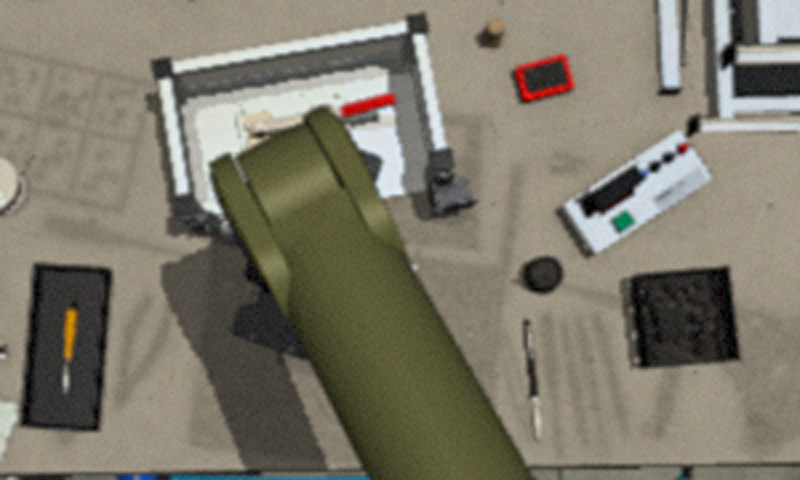

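```bash
python3 - <<'E'
from h import *
print(job.sign_off()); o=env.get_obs(); print(o["time_s"],o["tool_pos"],o["tool_rot"],o["grip_width"],o["force"])
E
```

```text
the job is handed in; nothing more can be done
None
the job is handed in; nothing more can be done
```

I did the whole task and handed it in at about 19 s of the 72 s allowed. The sign-off reports no verdict.

**What I did:** I put the relay block in the square bin and laid the screwdriver flat in the long tray. Then I gripped the bolt's knob from above, lifted it about 16 mm and drew it back along the gate. By my estimate that left the slide at about 38 mm (more than 30 mm is needed). Last, I swung the gate open and kept hold of the knob with a 40 N grip.

**Last checks:**
- **Gate:** it stood about 30° open and still. I took this from the tool's turn (yaw 99.3° to 69.4°), and the gate leaf lines up with the tool in the wrist image.
- **Hold:** the tool felt about 2.8 N sideways from the gate's spring, somewhat under the 4 N expected, and the knob was still between the fingers.
- **Loose parts:** the screwdriver shows lying in the tray in the last top view. The relay was clear in the bin in the wrist image right after release, but it is hard to tell from the dark parts in the last top view.
- **Bystanders:** the pen and loupe look unmoved. The spool is only partly in the last picture, but I touched nothing near it.

**One reading disagreed:** the gripper read 22 mm on the 24 mm knob, but the knob followed every move without slipping. I did not measure the gate's angle or the bolt's slide directly; both come from how the tool moved.

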